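# Press the droppers of three reagent bottles home in order

## Task

The droppers of the three dropper bottles have been left standing a little proud of their necks. With a fingertip, press each one lightly down by the top of its rubber teat until it is fully home: first the amber bottle, then the clear one, then the purple one. Do not lift, tip or shove the bottles, and leave everything else on the bench alone.

Things in the scene. Friction and masses are not known exactly. Their poses are not given: they have to be found in the camera images.
- dropper_amber: amber dropper bottle: brown glass, with a dark brown rubber teat, the biggest of the three; body 52 mm in diameter, 140 mm tall over the teat when the dropper is home; loose, about 0.1 kg. Origin: centre of its underside; z up the bottle.
- amber_teat (a point): centre of the rounded top of the amber bottle's rubber teat (about 16 mm wide), the spot to press; rides with the dropper, 140 mm above the bottle's underside when the dropper is home. Clear above.
- dropper_amber_dropper (a joint): how far the amber bottle's dropper stands out of the neck, m: 0 = fully home against its stop, grows as it comes up (starts at 0.008 to 0.018). It slides down along the bottle's axis against about 1.2 N of friction, stays where it is left, and meets a hard stop at 0, so a rise to some 4 N means it is home.
- dropper_clear: clear dropper bottle: colourless glass, with a red rubber teat; body 40 mm in diameter, 110 mm tall over the teat when the dropper is home; loose, about 0.1 kg. Origin: centre of its underside; z up the bottle.
- clear_teat (a point): centre of the rounded top of the clear bottle's rubber teat (about 14 mm wide), the spot to press; rides with the dropper, 110 mm above the bottle's underside when the dropper is home. Clear above.
- dropper_clear_dropper (a joint): how far the clear bottle's dropper stands out of the neck, m: 0 = fully home against its stop, grows as it comes up (starts at 0.008 to 0.018). It slides down along the bottle's axis against about 1.2 N of friction, stays where it is left, and meets a hard stop at 0, so a rise to some 4 N means it is home.
- dropper_purple: purple dropper bottle: glass filled with purple liquid, with a red rubber teat; body 40 mm in diameter, 115 mm tall over the teat when the dropper is home; loose, about 0.1 kg. Origin: centre of its underside; z up the bottle.
- purple_teat (a point): centre of the rounded top of the purple bottle's rubber teat (about 14 mm wide), the spot to press; rides with the dropper, 115 mm above the bottle's underside when the dropper is home. Clear above.
- dropper_purple_dropper (a joint): how far the purple bottle's dropper stands out of the neck, m: 0 = fully home against its stop, grows as it comes up (starts at 0.008 to 0.018). It slides down along the bottle's axis against about 1.2 N of friction, stays where it is left, and meets a hard stop at 0, so a rise to some 4 N means it is home.
- vial_brown: sample vial, 23 mm diameter, 52 mm tall, white screw cap and brown liquid, standing among the bottles; loose, not to be disturbed. Origin: centre of its underside.
- vial_yellow: sample vial, 23 mm diameter, 52 mm tall, black screw cap and yellow liquid, standing among the bottles; loose, not to be disturbed. Origin: centre of its underside.
- wash_bottle: wash bottle with red cap, 70 mm diameter, 165 mm tall, standing behind the bottles; loose, not to be disturbed. Origin: centre of its underside.
- disc_box: small blue and white card box, 70x70x32 mm, behind the bottles; loose, not to be disturbed. Origin: centre of its underside.
- tape: roll of masking tape lying flat, 68 mm diameter, 19 mm high; loose, not to be disturbed. Origin: centre of its underside.
- pen_blue: blue pen lying in front of the bottles, 130 mm long, 10 mm thick; loose, not to be disturbed. Origin: centre of its underside.

How it is judged:
By the outcome, as a careful person would: the job done as asked, in the order asked, and still so for the second after the job is handed in, with the robot touching nothing.
It also fails if it takes over 51 s, if anything falls off the work surface, if the arm or the gripper's body presses on something with over 40 N, if the wrist force passes 120 N, or if a joint passes its speed limit or range.

## Robot

A 6-joint arm with a two-finger parallel gripper is mounted at the origin on a cart in front of the work surface, level with it; the furniture and walls round the work are solid. World frame = base frame: x ahead of the robot, y to its left, z up, the work surface at z = 0. Lengths are in m, angles in rad, forces in N, time in s.
With the tool pointing down it reaches from about 0.35 to 0.85 m from the base axis. Payload 8.1 kg.
Tool frame: the origin (TCP) lies between the finger pads; the fingertips stand 11 mm ahead of it and the grasp point (between the pads) lies 8 mm behind it; z points along the fingers, y is the direction in which the jaws open and shut (so a half turn about z gives the same grasp; the last joint's range is limited). The gripper opens to 85 mm and grips with 20 to 120 N. Pads are 22 mm wide; open, the fingers measure 114 mm over their backs; the gripper's body (76 mm by 85 mm) begins 54 mm behind the grasp point. The pads swing forward as they close: fully open they stand 13 mm farther back than shut.
Start: joints at [-1.37, 0.13, 1.488, -0, 1.523, -0.085], TCP at [0.169, -0.576, 0.242] pointing down, gripper open.
Joint ranges: [-2.96, 2.96], [-0.89, 2.26], [0.02, 2.5], [-1.34, 4.48], [0, 2.73], [-2.66, 2.66]. Speed limits (rad/s): [2.39, 2.39, 2.79, 3.14, 3.14, 3.14].

## Interface

Orientations are given as [roll, pitch, yaw] about the fixed x, y, z axes, in that order (R = Rz(yaw) Ry(pitch) Rx(roll)).
In Python, from workcell import read_state, viewer, bot gives the robot as it stands. The module is installed in compiled form; this text tells all that it offers.
- The arm moves only by the tool step_arm, never from a script. Its argument "targets" is one flat list of numbers, 7 for each row, row after row: the shift along the tool's x, y, z in m, then the turn, a rotation vector about the tool's x, y, z in degrees, then the gripper command: -1 is fully open, 1 is shut, values between are in proportion. In form: [x, y, z, rx, ry, rz, gripper, x, y, z, rx, ry, rz, gripper, ...]. A call has 1 to 20 rows; each row shifts and turns the commanded pose from where the row before left it, along the tool's axes as they then stand; what a row does not reach is not made up. A row lasts 1/10 s, in which the tool goes at most 50 mm and 8.59 degrees, less where a joint would pass 70% of its speed; a pose out of reach is approached as far as the arm can. A call with a gripper value outside its range is refused whole. The fingers move at their own pace and stop on an object; the grip force is fixed at half the most. Time passes only in rows, so rows that do not move let the fingers close. It gives the time, the measured TCP pose, the force and the opening at its end, in the units of the state.
- read_state(): the state, without advancing time (a new reading comes with each control period).
- viewer.read_camera(name): name is "side" or "top"; returns a dict with "img" (400x640x3 uint8, blue, green, red), "depth" (400x640 float32, m along the optical axis (not along the pixel's ray), 0 where there is no reading), "K" (3x3 intrinsics, pixels), "origin" and "attitude" of the camera in the world. Camera axes: x right, y down, z forward; pixel columns grow to the right and rows downward; lengths in m; the calibration is good to about 2 mm. A picture is of the moment at which its call begins.
- bot.finish_job(): hands the job in, once; it reports no verdict.
The state is a dict: "time": time; "q": joint angles; "qvel": joint speeds; "joint_torque": joint torques, N m; "tool_pos": TCP position; "tcp_rot": TCP orientation; "force": force on the tool from outside, world axes, zero at the start; "torque": the same for the moment, N m; "opening": finger opening in m.
Only numpy, scipy, OpenCV 4.12 (cv2) and the standard library are available. Lean on these libraries where they do the work, as an engineer would, in place of code of your own. Each camera call takes 0.05 s, during which the arm holds its last target. There are 200 camera calls.

## Working session

There is one attempt and no reset: what is moved stays moved. The work goes in short steps, Python scripts to look and compute and a tool call to move; the robot and the scene stay as the last step left them, time stands still between calls to the robot, and variables do not carry over. Pictures are saved under pics/ and viewed, about 8 in all and at most 12, crops included, and the job is handed in when it is done.

Besides the shell and the picture viewer there is one more tool, called as name(argument=value, ...) on one line, values as JSON. step_arm: Moves the arm, as the interface text tells. Its arguments: {"type":"object","properties":{"targets":{"type":"array"}},"required":["targets"]}

```bash
mkdir -p pics; cat > h.py <<'E'
import numpy as np,cv2
from scipy.spatial.transform import Rotation as R
from workcell import read_state, viewer, bot
def att(c):
    a=np.array(c["attitude"],float)
    if a.shape==(3,3): return a
    return R.from_euler('xyz',a).as_matrix() if a.size==3 else R.from_quat(a).as_matrix()
def cloud(c):
    d=c["depth"];K=np.array(c["K"]);v,u=np.mgrid[:d.shape[0],:d.shape[1]]
    p=np.stack([(u-K[0,2])/K[0,0]*d,(v-K[1,2])/K[1,1]*d,d],-1)
    return p@att(c).T+np.array(c["origin"])
E
python3 - <<'E'
from h import *
print(read_state())
for n in("top","side"):
    c=viewer.read_camera(n);cv2.imwrite(f"pics/{n}0.png",c["img"]);print(n,c["K"],c["origin"],c["attitude"])
    np.savez(n+"0.npz",**{k:c[k] for k in c})
E
```

```text
{'time': 0.0, 'q': array([-1.37040994e+00,  1.31163217e-01,  1.48927454e+00, -5.06681249e-05,
        1.52303589e+00, -8.53923074e-02]), 'qvel': array([ 7.09570106e-04,  6.43920860e-05,  6.09758100e-04, -9.54000860e-04,
       -6.26296411e-04,  5.89320156e-04]), 'joint_torque': array([ 1.62319713e-03, -5.69383693e+01, -5.00551951e+01,  4.84117186e-05,
        1.47415360e-02,  5.82751136e-05]), 'tool_pos': array([ 0.16904328, -0.57513056,  0.24124582]), 'tcp_rot': array([-3.13971421e+00, -1.10005181e-04,  2.85781062e-01]), 'force': array([-0.45120988,  0.67651197,  0.05626003]), 'torque': array([0.02191834, 0.02510188, 0.01216792]), 'opening': 0.08548400892268516}
top [[383.50244664   0.         326.19709482]
 [  0.         383.50244664 201.2384092 ]
 [  0.           0.           1.        ]] [0.46381487 0.0621454  0.94673226] [-3.07526824e+00  1.97425291e-03 -1.58132849e+00]
side [[378.51632026   0.         320.14656846]
 [  0.         378.51632026 199.72284854]
 [  0.           0.           1.        ]] [0.51861334 0.86488765 0.39407433] [-1.91456884 -0.01822892 -3.10534311]
```

View pics/top0.png

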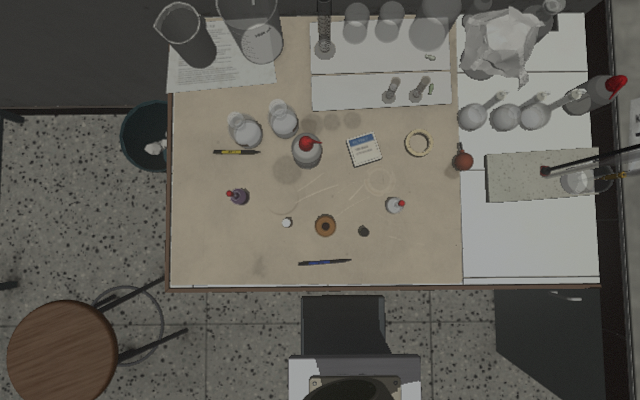

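View pics/side0.png

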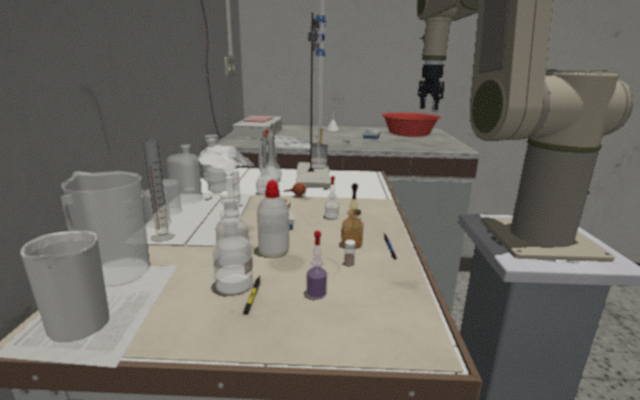

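The top view shows amber at (325,226), clear at (395,205) with its teat at (401,203), and purple at (238,196) with its teat at (229,194). In the side view the teat tops are at about (353,187), (332,180) and (317,235). I'll enlarge these crops and read the depth there.

```bash
python3 - <<'E'
from h import *
t=dict(np.load("top0.npz"));s=dict(np.load("side0.npz"))
def crop(c,u,v,w=20): return cv2.resize(c["img"][v-w:v+w,u-w:u+w],(260,260),interpolation=cv2.INTER_CUBIC)
tops=[(325,226),(398,205),(234,195)];sides=[(353,195),(332,190),(317,245)]
cv2.imwrite("pics/crops.png",np.vstack([np.hstack([crop(t,*p) for p in tops]),np.hstack([crop(s,*p) for p in sides])]))
pt=cloud(t);ps=cloud(s)
for n,c,P,L in(("top",t,pt,tops),("side",s,ps,sides)):
  for u,v in L:
    Q=P[v-20:v+20,u-20:u+20].reshape(-1,3)
    Q=Q[(Q[:,2]>.03)&(Q[:,2]<.17)&(Q[:,0]>.2)&(Q[:,0]<.55)]
    o=Q[np.argsort(-Q[:,2])]
    print(n,(u,v),len(Q));print(o[:10].round(4).tolist())
E
```

```text
top (325, 226) 382
[[0.4674, 0.0662, 0.1522], [0.4653, 0.062, 0.1519], [0.4612, 0.0621, 0.1517], [0.4695, 0.0661, 0.1517], [0.4612, 0.0683, 0.1512], [0.4612, 0.0662, 0.1511], [0.4633, 0.0703, 0.1511], [0.4632, 0.0621, 0.151], [0.4653, 0.0683, 0.1505], [0.4653, 0.0662, 0.1504]]
top (398, 205) 244
[[0.511, -0.1004, 0.1198], [0.5111, -0.0984, 0.1192], [0.5154, -0.1007, 0.1188], [0.5132, -0.1051, 0.1183], [0.5133, -0.1029, 0.1182], [0.5133, -0.1008, 0.1182], [0.5155, -0.0965, 0.1181], [0.5176, -0.1009, 0.1181], [0.5111, -0.103, 0.1178], [0.509, -0.1008, 0.1176]]
top (234, 195) 238
[[0.538, 0.273, 0.1298], [0.536, 0.2755, 0.1287], [0.5381, 0.2691, 0.1285], [0.5426, 0.2718, 0.1264], [0.5426, 0.2739, 0.1264], [0.534, 0.2718, 0.1263], [0.5383, 0.2718, 0.1263], [0.534, 0.2761, 0.1262], [0.5405, 0.274, 0.1262], [0.5361, 0.2697, 0.1261]]
side (353, 195) 367
[[0.4687, 0.0679, 0.15], [0.4665, 0.0676, 0.15], [0.4642, 0.0664, 0.1497], [0.462, 0.0657, 0.1495], [0.4708, 0.0658, 0.1493], [0.4644, 0.0707, 0.1487], [0.4665, 0.0699, 0.1484], [0.4621, 0.0692, 0.1483], [0.4687, 0.0696, 0.1482], [0.4708, 0.069, 0.148]]
side (332, 190) 277
[[0.4748, 0.0646, 0.1419], [0.5146, -0.0985, 0.1195], [0.5145, -0.0973, 0.1171], [0.5119, -0.098, 0.1169], [0.5198, -0.098, 0.1167], [0.5171, -0.0993, 0.1164], [0.5118, -0.096, 0.1148], [0.5144, -0.096, 0.1147], [0.5171, -0.096, 0.1146], [0.5197, -0.097, 0.1142]]
side (317, 245) 280
[[0.5389, 0.2728, 0.1269], [0.5406, 0.2729, 0.1269], [0.5404, 0.2769, 0.1269], [0.5372, 0.2723, 0.1268], [0.5422, 0.2756, 0.1262], [0.5388, 0.2749, 0.126], [0.5371, 0.2744, 0.1258], [0.5354, 0.2736, 0.1255], [0.5439, 0.274, 0.1254], [0.5424, 0.2697, 0.1254]]
```

View pics/crops.png

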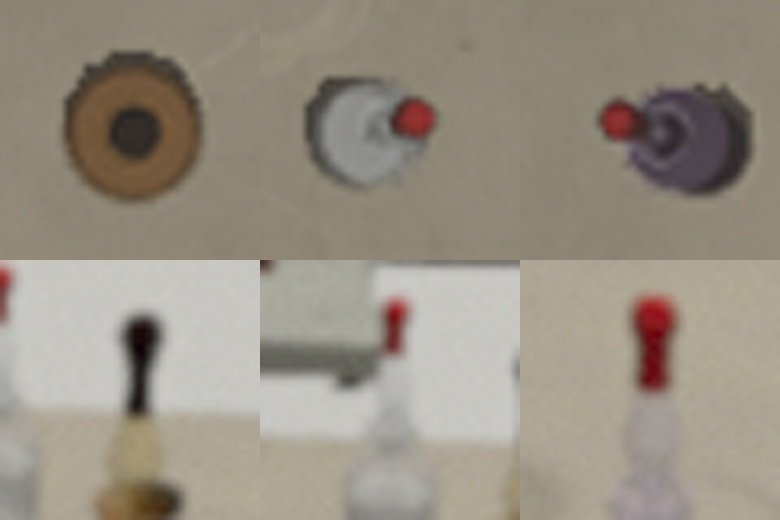

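All three teats stand upright and both cameras agree. The tops are at amber (0.465, 0.066, 0.151), clear (0.513, -0.100, 0.119) and purple (0.539, 0.273, 0.128). I'll shut the gripper and fly to above amber.

step_arm(targets=[0.0232,-0.0266,0,0,0,0,1,0.0232,-0.0266,0,0,0,0,1,0.0232,-0.0266,0,0,0,0,1,0.0232,-0.0266,0,0,0,0,1,0.0232,-0.0266,0,0,0,0,1,0.0232,-0.0266,0,0,0,0,1,0.0232,-0.0266,0,0,0,0,1,0.0232,-0.0266,0,0,0,0,1,0.0232,-0.0266,0,0,0,0,1,0.0232,-0.0266,0,0,0,0,1,0.0232,-0.0266,0,0,0,0,1,0.0232,-0.0266,0,0,0,0,1,0.0232,-0.0266,0,0,0,0,1,0.0232,-0.0266,0,0,0,0,1,0.0232,-0.0266,0,0,0,0,1,0.0232,-0.0266,0,0,0,0,1,0.0232,-0.0266,0,0,0,0,1,0.0232,-0.0266,0,0,0,0,1,0,0,0,0,0,0,1,0,0,0,0,0,0,1])

```text
time: 2.1
tool_pos: [0.4346, 0.002, 0.2418]
tcp_rot: [-3.141, 0.001, 0.288]
force: [-0.5, -0.8, 1.1]
opening: -0.0002
```

step_arm(targets=[0.0236,-0.0264,0,0,0,0,1,0.0236,-0.0264,0,0,0,0,1,0,0,0.02,0,0,0,1,0,0,0.02,0,0,0,1,0,0,0.015,0,0,0,1,0,0,0,0,0,0,1,0,0,0,0,0,0,1])

```text
time: 2.8
tool_pos: [0.4651, 0.0647, 0.1875]
tcp_rot: [3.142, 0.0, 0.285]
force: [0.3, -0.8, 0.4]
opening: -0.0003
```

```bash
python3 - <<'E'
from h import *
s=read_state();print(s["tool_pos"],s["tcp_rot"],s["force"])
c=viewer.read_camera("side");t=viewer.read_camera("top")
a=cv2.resize(c["img"][140:260,300:420],(480,480),interpolation=cv2.INTER_CUBIC)
cv2.imwrite("pics/near1.png",a)
P=cloud(c).reshape(-1,3)
Q=P[(abs(P[:,0]-.465)<.05)&(abs(P[:,1]-.066)<.05)&(P[:,2]>.135)&(P[:,2]<.2)]
for z in np.arange(.135,.2,.004):
    q=Q[(Q[:,2]>=z)&(Q[:,2]<z+.004)]
    if len(q): print(round(z,3),len(q),q.min(0).round(4),q.max(0).round(4))
E
```

```text
[0.46510342 0.06466487 0.18747989] [3.14159230e+00 4.47891203e-04 2.84598881e-01] [ 0.34604957 -0.78753321  0.40203661]
0.135 7 [0.4614 0.0675 0.1361] [0.4725 0.0732 0.1383]
0.139 13 [0.4593 0.0627 0.139 ] [0.4747 0.0726 0.1423]
0.143 14 [0.4596 0.0665 0.1433] [0.4729 0.0722 0.1469]
0.147 11 [0.462  0.0652 0.147 ] [0.4729 0.0712 0.1501]
0.175 12 [0.4548 0.0668 0.1759] [0.4724 0.0734 0.1788]
0.179 15 [0.4528 0.0626 0.1799] [0.4765 0.0745 0.1828]
0.183 22 [0.453  0.0622 0.1831] [0.4766 0.0784 0.1868]
0.187 21 [0.4533 0.0609 0.1872] [0.4768 0.0821 0.1909]
0.191 21 [0.4533 0.0612 0.191 ] [0.477  0.0804 0.195 ]
0.195 21 [0.4536 0.0618 0.195 ] [0.4772 0.0813 0.1987]
0.199 7 [0.4538 0.0603 0.1991] [0.4772 0.078  0.1999]
```

View pics/near1.png

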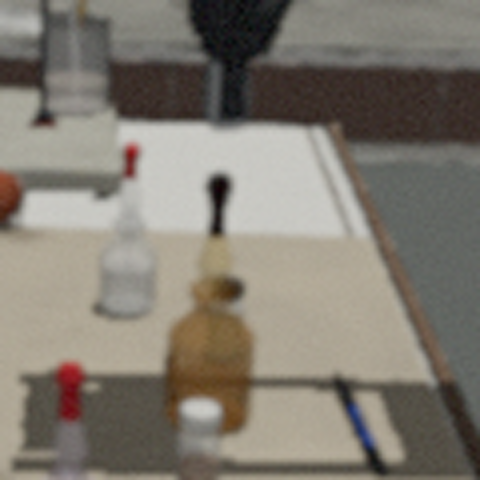

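The tip hangs about 25 mm above the amber teat, 1–2 mm off to one side in x. The teat is at crop (219,180) and the fingertip at (228,122). I'll correct that and start down gently.

step_arm(targets=[0.0017,-0.001,0.007,0,0,0,1,0,0,0.01,0,0,0,1,0,0,0.004,0,0,0,1,0,0,0.002,0,0,0,1,0,0,0.002,0,0,0,1,0,0,0.002,0,0,0,1,0,0,0,0,0,0,1])

```text
time: 3.6
tool_pos: [0.4666, 0.0669, 0.1602]
tcp_rot: [-3.142, 0.0, 0.286]
force: [-0.8, -0.2, 0.4]
opening: 0.0001
```

step_arm(targets=[0,0,0.0015,0,0,0,1,0,0,0.0015,0,0,0,1,0,0,0.001,0,0,0,1,0,0,0.001,0,0,0,1])

```text
time: 4.0
tool_pos: [0.4666, 0.0669, 0.1552]
tcp_rot: [-3.142, -0.0, 0.286]
force: [-0.6, -0.1, 0.0]
opening: -0.0001
```

step_arm(targets=[0,0,0.001,0,0,0,1,0,0,0.001,0,0,0,1,0,0,0.0005,0,0,0,1])

```text
time: 4.3
tool_pos: [0.4666, 0.0668, 0.1527]
tcp_rot: [-3.142, 0.0, 0.286]
force: [0.3, 0.1, 0.8]
opening: 0.0
```

step_arm(targets=[0,0,0.0005,0,0,0,1,0,0,0.0005,0,0,0,1])

```text
time: 4.5
tool_pos: [0.4666, 0.0668, 0.1518]
tcp_rot: [3.142, -0.0, 0.286]
force: [0.1, 1.1, 0.9]
opening: 0.0002
```

step_arm(targets=[0,0,0.0005,0,0,0,1,0,0,0.0005,0,0,0,1])

```text
time: 4.7
tool_pos: [0.4666, 0.0669, 0.1508]
tcp_rot: [3.142, -0.0, 0.286]
force: [0.2, 0.7, 2.0]
opening: 0.0001
```

step_arm(targets=[0,0,0.0005,0,0,0,1])

```text
time: 4.8
tool_pos: [0.4667, 0.0669, 0.1503]
tcp_rot: [3.142, -0.0, 0.286]
force: [0.0, -0.6, 3.7]
opening: 0.0001
```

```bash
python3 - <<'E'
from h import *
print(read_state()["force"])
c=viewer.read_camera("side")
print(read_state()["force"],read_state()["tool_pos"])
cv2.imwrite("pics/near2.png",cv2.resize(c["img"][160:240,320:400],(480,480),interpolation=cv2.INTER_CUBIC))
E
```

```text
[ 0.02687119 -0.62525352  3.65837346]
[-0.19649726  0.04751992  2.50211402] [0.46669951 0.06685957 0.15035723]
```

View pics/near2.png

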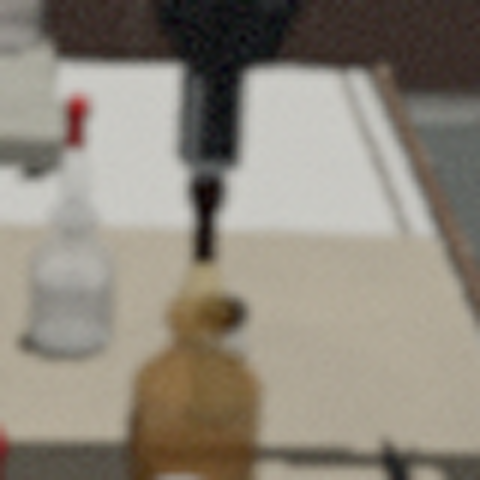

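The fingertip at (210,165) sits centred on the teat at (206,185), and the force is starting to rise. I'll press on in small steps until it is clearly home.

step_arm(targets=[0,0,0.0005,0,0,0,1])

```text
time: 4.95
tool_pos: [0.4669, 0.0669, 0.1502]
tcp_rot: [3.141, -0.001, 0.286]
force: [-1.1, -0.1, 5.5]
opening: -0.0001
```

step_arm(targets=[0,0,0.0005,0,0,0,1])

```text
time: 5.05
tool_pos: [0.4671, 0.0669, 0.1501]
tcp_rot: [3.141, -0.001, 0.286]
force: [-0.3, -0.3, 7.9]
opening: -0.0
```

Amber is at its hard stop: z no longer moves and the force is 8 N. Next I'll retreat and go to clear.

step_arm(targets=[0,0,-0.002,0,0,0,1,0,0,-0.01,0,0,0,1,0,0,-0.024,0,0,0,1,0,0,-0.024,0,0,0,1,0,0.02,0,0,0,0,1,0,0.03,0,0,0,0,1,0,0.03,0,0,0,0,1,-0.0025,0.03,0,0,0,0,1,0,0.03,0,0,0,0,1,0,0.02,0,0,0,0,1,0,0.0133,0,0,0,0,1,0,0,0.02,0,0,0,1,0,0,0.02,0,0,0,1,0,0,0.01,0,0,0,1,0,0,0,0,0,0,1,0,0,0,0,0,0,1])

```text
time: 6.65
tool_pos: [0.5132, -0.0999, 0.1599]
tcp_rot: [3.142, -0.0, 0.286]
force: [1.0, 0.9, 0.0]
opening: 0.0001
```

```bash
python3 - <<'E'
from h import *
s=read_state();print(s["tool_pos"],s["force"])
c=viewer.read_camera("side");t=viewer.read_camera("top")
cv2.imwrite("pics/near3.png",np.hstack([cv2.resize(c["img"][155:225,300:370],(390,390),interpolation=cv2.INTER_CUBIC),cv2.resize(c["img"][160:240,320:400],(390,390),interpolation=cv2.INTER_CUBIC)]))
P=cloud(c).reshape(-1,3)
for x,y in((.467,.067),(.514,-.1)):
  Q=P[(abs(P[:,0]-x)<.03)&(abs(P[:,1]-y)<.03)&(P[:,2]>.1)&(P[:,2]<.16)]
  for z in np.arange(.1,.16,.004):
    q=Q[(Q[:,2]>=z)&(Q[:,2]<z+.004)]
    if len(q): print(round(z,3),len(q),q.min(0).round(4),q.max(0).round(4))
E
```

```text
[ 0.51323818 -0.09988046  0.15990547] [0.97808813 0.88617426 0.04660552]
0.1 9 [0.4617 0.0646 0.1   ] [0.4707 0.0696 0.1039]
0.104 7 [0.4619 0.0641 0.105 ] [0.4711 0.0704 0.1074]
0.108 8 [0.4622 0.066  0.1081] [0.4712 0.0698 0.111 ]
0.112 9 [0.4623 0.0634 0.112 ] [0.4715 0.0704 0.1159]
0.116 9 [0.4626 0.0641 0.1162] [0.4714 0.0721 0.1198]
0.12 7 [0.4629 0.0668 0.1206] [0.4717 0.0714 0.1234]
0.124 9 [0.4609 0.069  0.1249] [0.4721 0.072  0.1276]
0.128 14 [0.4587 0.0657 0.128 ] [0.4744 0.0741 0.132 ]
0.132 12 [0.4611 0.0641 0.1322] [0.4721 0.0728 0.1351]
0.136 11 [0.4613 0.0627 0.1361] [0.4724 0.0714 0.1387]
0.1 5 [ 0.5114 -0.1036  0.1012] [ 0.5194 -0.0939  0.1035]
0.104 4 [ 0.5115 -0.1007  0.1051] [ 0.5195 -0.097   0.1062]
0.108 7 [ 0.5116 -0.0993  0.1082] [ 0.5196 -0.0968  0.1118]
0.112 7 [ 0.5091 -0.0999  0.1121] [ 0.5197 -0.0951  0.1141]
0.116 5 [ 0.5119 -0.0996  0.1166] [ 0.5198 -0.0968  0.1191]
0.148 8 [ 0.5024 -0.0989  0.1495] [ 0.5207 -0.0906  0.1511]
0.152 11 [ 0.5025 -0.0991  0.1524] [ 0.5234 -0.0884  0.1558]
0.156 11 [ 0.5028 -0.0955  0.1563] [ 0.5235 -0.0862  0.1595]
```

View pics/near3.png

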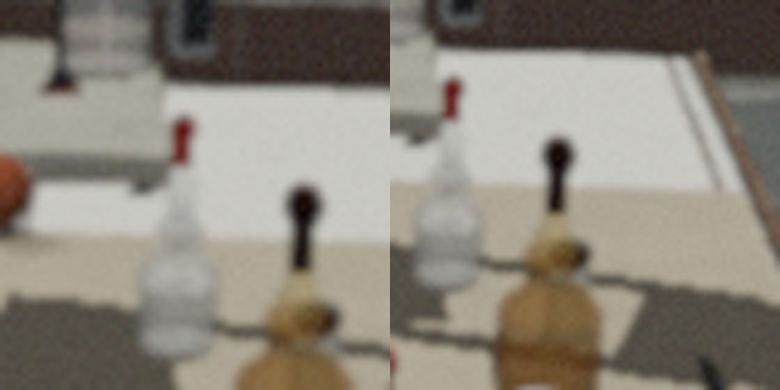

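Amber is home, with its top at about 0.139. The finger at left-crop (190,40) is about 2 mm short of the clear teat at (182,125) in x, so I'll correct that and descend.

step_arm(targets=[0.0015,0.0012,0.01,0,0,0,1,0,0,0.01,0,0,0,1,0,0,0.005,0,0,0,1,0,0,0.002,0,0,0,1,0,0,0.0015,0,0,0,1,0,0,0.0015,0,0,0,1,0,0,0.001,0,0,0,1,0,0,0.001,0,0,0,1,0,0,0.001,0,0,0,1])

```text
time: 7.65
tool_pos: [0.515, -0.1009, 0.1265]
tcp_rot: [3.141, -0.0, 0.286]
force: [0.0, -0.3, 0.7]
opening: -0.0003
```

step_arm(targets=[0,0,0.001,0,0,0,1,0,0,0.001,0,0,0,1])

```text
time: 7.85
tool_pos: [0.5149, -0.1009, 0.1243]
tcp_rot: [3.141, -0.0, 0.286]
force: [-0.4, 0.3, 0.6]
opening: 0.0003
```

step_arm(targets=[0,0,0.001,0,0,0,1,0,0,0.0005,0,0,0,1])

```text
time: 8.05
tool_pos: [0.5148, -0.1008, 0.1227]
tcp_rot: [-3.141, 0.0, 0.286]
force: [0.1, -0.3, 1.3]
opening: -0.0001
```

step_arm(targets=[0,0,0.0005,0,0,0,1,0,0,0.0005,0,0,0,1])

```text
time: 8.25
tool_pos: [0.5149, -0.1009, 0.1218]
tcp_rot: [3.142, -0.0, 0.286]
force: [-1.4, 0.4, 0.0]
opening: -0.0
```

step_arm(targets=[0,0,0.0005,0,0,0,1,0,0,0.0005,0,0,0,1])

```text
time: 8.45
tool_pos: [0.5148, -0.1008, 0.1208]
tcp_rot: [-3.142, -0.0, 0.286]
force: [-0.6, -0.5, 0.6]
opening: 0.0002
```

step_arm(targets=[0,0,0.0005,0,0,0,1,0,0,0.0005,0,0,0,1])

```text
time: 8.65
tool_pos: [0.5151, -0.1009, 0.1202]
tcp_rot: [3.141, -0.001, 0.286]
force: [-0.6, 0.6, 6.0]
opening: 0.0
```

step_arm(targets=[0,0,0.0005,0,0,0,1])

```text
time: 8.75
tool_pos: [0.5154, -0.1011, 0.1201]
tcp_rot: [3.141, -0.001, 0.286]
force: [-0.7, 0.7, 7.8]
opening: -0.0
```

Clear is home. Now I'll go to purple, over the top of everything.

step_arm(targets=[0,0,-0.002,0,0,0,1,0,0,-0.01,0,0,0,1,0,0,-0.026,0,0,0,1,0,0,-0.026,0,0,0,1,0,0,-0.026,0,0,0,1,0.0043,-0.0113,0,0,0,0,1,0.0125,-0.034,0,0,0,0,1,0.0125,-0.034,0,0,0,0,1,0.0125,-0.034,0,0,0,0,1,0.0125,-0.034,0,0,0,0,1,0.0125,-0.034,0,0,0,0,1,0.0125,-0.034,0,0,0,0,1,0.0125,-0.034,0,0,0,0,1,0.0125,-0.034,0,0,0,0,1,0.0125,-0.034,0,0,0,0,1,0.0125,-0.034,0,0,0,0,1,0,0,0.02,0,0,0,1,0,0,0.02,0,0,0,1,0,0,0.01,0,0,0,1,0,0,0,0,0,0,1])

```text
time: 10.75
tool_pos: [0.5382, 0.2722, 0.1568]
tcp_rot: [3.141, 0.004, 0.286]
force: [-0.6, -0.9, -0.2]
opening: -0.0001
```

```bash
python3 - <<'E'
from h import *
s=read_state();print(s["tool_pos"],s["force"])
c=viewer.read_camera("side");t=viewer.read_camera("top")
cv2.imwrite("pics/near4.png",np.hstack([cv2.resize(c["img"][205:275,282:352],(390,390),interpolation=cv2.INTER_CUBIC),cv2.resize(c["img"][160:240,300:380],(390,390),interpolation=cv2.INTER_CUBIC)]))
P=cloud(c).reshape(-1,3)
for x,y in((.515,-.1),(.539,.273)):
  Q=P[(abs(P[:,0]-x)<.03)&(abs(P[:,1]-y)<.03)&(P[:,2]>.1)&(P[:,2]<.18)]
  for z in np.arange(.1,.18,.004):
    q=Q[(Q[:,2]>=z)&(Q[:,2]<z+.004)]
    if len(q): print(round(z,3),len(q),q.min(0).round(4),q.max(0).round(4))
E
```

```text
[0.538194   0.27219728 0.15683815] [-0.63546447 -0.92049223 -0.2203168 ]
0.1 9 [0.535  0.2724 0.1003] [0.5436 0.2771 0.1039]
0.104 15 [0.5351 0.2715 0.1041] [0.5437 0.2782 0.1079]
0.108 13 [0.5351 0.2731 0.1081] [0.5438 0.2777 0.1119]
0.112 9 [0.5352 0.2738 0.1124] [0.5437 0.2776 0.1159]
0.116 13 [0.5335 0.2748 0.1163] [0.5455 0.2783 0.1194]
0.12 21 [0.5335 0.2723 0.1202] [0.5457 0.28   0.1236]
0.124 16 [0.5353 0.2705 0.1246] [0.5439 0.2783 0.1274]
0.144 20 [0.5273 0.2732 0.1448] [0.5457 0.2805 0.1479]
0.148 18 [0.5274 0.27   0.1483] [0.5496 0.2833 0.1519]
0.152 28 [0.5274 0.271  0.152 ] [0.5496 0.2854 0.1558]
0.156 35 [0.5259 0.271  0.156 ] [0.5496 0.2862 0.16  ]
0.16 29 [0.5259 0.271  0.1601] [0.5496 0.2851 0.1639]
0.164 36 [0.526  0.2716 0.1641] [0.5497 0.2864 0.168 ]
0.168 31 [0.5261 0.2701 0.1681] [0.5498 0.2872 0.172 ]
0.172 33 [0.5262 0.2703 0.172 ] [0.5498 0.2866 0.1759]
0.176 32 [0.5263 0.2704 0.1764] [0.5499 0.2877 0.1799]
```

View pics/near4.png

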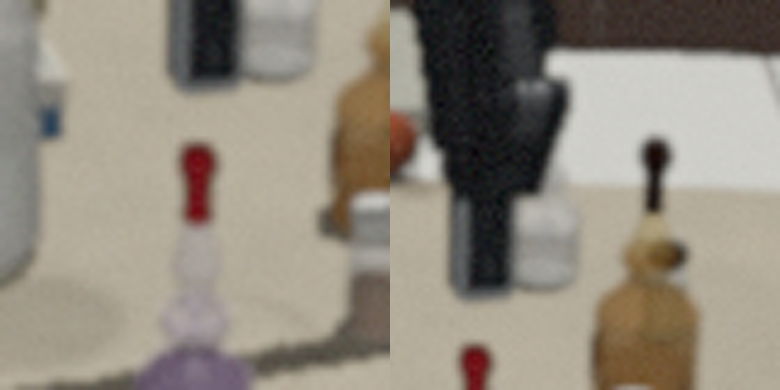

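The finger, at left-crop (205,85), is nearly above the purple teat at (199,160). I'll descend partway, then trim xy from the settled pose.

step_arm(targets=[0,0,0.005,0,0,0,1,0,0,0.003,0,0,0,1,0,0,0,0,0,0,1])

```text
time: 11.15
tool_pos: [0.5399, 0.2725, 0.1512]
tcp_rot: [-3.142, 0.0, 0.285]
force: [0.5, -0.1, 1.0]
opening: 0.0002
```

step_arm(targets=[0,0,0.005,0,0,0,1,0,0,0.004,0,0,0,1,0,0,0.002,0,0,0,1,0,0,0.0015,0,0,0,1,0,0,0.001,0,0,0,1,0,0,0.001,0,0,0,1])

```text
time: 11.75
tool_pos: [0.54, 0.2727, 0.1369]
tcp_rot: [-3.142, -0.0, 0.286]
force: [-0.2, -0.5, 0.3]
opening: -0.0001
```

step_arm(targets=[0,0,0.001,0,0,0,1,0,0,0.001,0,0,0,1,0,0,0.001,0,0,0,1])

```text
time: 12.05
tool_pos: [0.5399, 0.2727, 0.1338]
tcp_rot: [-3.142, -0.0, 0.286]
force: [-0.2, 0.1, 0.8]
opening: 0.0003
```

step_arm(targets=[0,0,0.001,0,0,0,1,0,0,0.001,0,0,0,1,0,0,0.001,0,0,0,1])

```text
time: 12.35
tool_pos: [0.5399, 0.2727, 0.1307]
tcp_rot: [3.142, 0.0, 0.286]
force: [0.2, 1.0, 1.0]
opening: 0.0001
```

step_arm(targets=[0,0,0.0005,0,0,0,1,0,0,0.0005,0,0,0,1])

```text
time: 12.55
tool_pos: [0.5398, 0.2727, 0.1297]
tcp_rot: [-3.142, 0.0, 0.286]
force: [0.2, -0.2, 1.2]
opening: -0.0003
```

step_arm(targets=[0,0,0.001,0,0,0,1,0,0,0.001,0,0,0,1,0,0,0.001,0,0,0,1])

```text
time: 12.85
tool_pos: [0.5398, 0.2727, 0.1267]
tcp_rot: [-3.142, 0.0, 0.286]
force: [-0.4, -0.6, 1.7]
opening: -0.0002
```

step_arm(targets=[0,0,0.0005,0,0,0,1,0,0,0.0005,0,0,0,1])

```text
time: 13.05
tool_pos: [0.5398, 0.2726, 0.1257]
tcp_rot: [3.142, 0.0, 0.286]
force: [-0.3, -0.6, 1.6]
opening: 0.0
```

step_arm(targets=[0,0,0.0005,0,0,0,1])

```text
time: 13.15
tool_pos: [0.5399, 0.2727, 0.1253]
tcp_rot: [-3.142, -0.0, 0.286]
force: [-0.7, 0.1, 2.9]
opening: 0.0
```

step_arm(targets=[0,0,0.0005,0,0,0,1])

```text
time: 13.25
tool_pos: [0.5401, 0.2728, 0.1252]
tcp_rot: [-3.141, -0.001, 0.286]
force: [-0.4, -0.2, 5.6]
opening: 0.0001
```

One more half-millimetre for the same 8 N as the others, then I'll retreat and check the scene.

step_arm(targets=[0,0,0.0005,0,0,0,1])

```text
time: 13.35
tool_pos: [0.5403, 0.2729, 0.1251]
tcp_rot: [-3.141, -0.001, 0.286]
force: [-1.1, -0.9, 7.8]
opening: 0.0001
```

step_arm(targets=[0,0,-0.002,0,0,0,1,0,0,-0.01,0,0,0,1,0,0,-0.025,0,0,0,1,0,0,-0.025,0,0,0,1,0,0,-0.025,0,0,0,1,0,0,-0.025,0,0,0,1,-0.03,0,-0.02,0,0,0,1,-0.03,0,0,0,0,0,1,-0.03,0,0,0,0,0,1,-0.03,0,0,0,0,0,1,0,0,0,0,0,0,1,0,0,0,0,0,0,1])

```text
time: 14.55
tool_pos: [0.4247, 0.2389, 0.2571]
tcp_rot: [-3.141, -0.002, 0.286]
force: [-0.6, 0.3, 0.6]
opening: -0.0001
```

```bash
python3 - <<'E'
from h import *
s=read_state();print(s["tool_pos"],s["force"])
c=viewer.read_camera("side");t=viewer.read_camera("top")
cv2.imwrite("pics/end.png",np.hstack([cv2.resize(c["img"][160:310,260:410],(400,400)),cv2.resize(t["img"][130:280,210:360+0],(400,400))]))
s0=np.load("side0.npz")
for nm,cc in(("before",dict(s0)),("after",c)):
  P=cloud(cc).reshape(-1,3)
  for x,y in((.467,.067),(.515,-.1),(.539,.273)):
    Q=P[(abs(P[:,0]-x)<.012)&(abs(P[:,1]-y)<.012)&(P[:,2]>.09)&(P[:,2]<.17)]
    z=np.sort(Q[:,2]);T=Q[Q[:,2]>z[-1]-.012];print(nm,z[-3:].round(4),np.median(T,0).round(4))
E
```

```text
[0.42472544 0.23886069 0.25705982] [-0.59430723  0.29465282  0.57904578]
before [0.1497 0.15   0.15  ] [0.4665 0.0698 0.1441]
before [0.1169 0.1171 0.1195] [ 0.5145 -0.0975  0.1136]
before [0.1269 0.1269 0.1269] [0.5395 0.2764 0.1222]
after [0.1382 0.1382 0.1383] [0.467  0.07   0.1326]
after [0.108  0.1084 0.1085] [ 0.5143 -0.0976  0.1036]
after [0.1135 0.1136 0.1136] [0.54   0.2764 0.1087]
```

View pics/end.png

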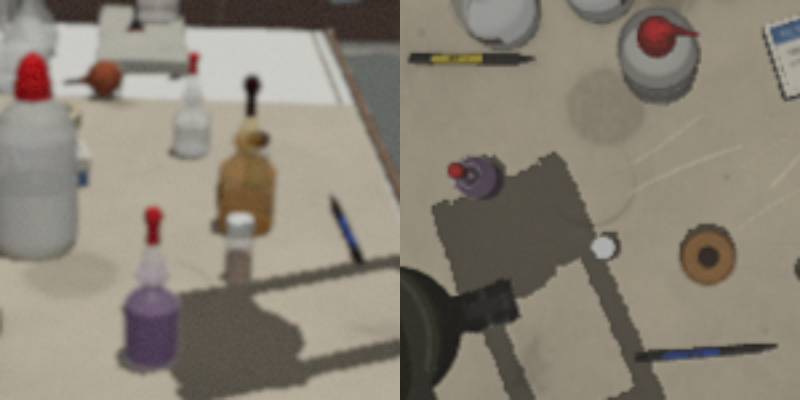

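The three bottles stand upright where they were, with droppers down: side crop, amber teat (252,82), clear (194,60), purple (153,213). The tops read 0.138, 0.1085 and 0.1136 m, all about 1.5 mm under nominal, which is within calibration. The arm is clear of everything.

```bash
python3 -c "
from workcell import bot;print(bot.finish_job())"
```

```text
the job is handed in; nothing more can be done
None
```

I pressed the three droppers home with the shut fingertips, in the order amber, clear, purple, and handed the job in at about 14.6 s on the robot's clock.

- **Force:** Each press ended on a hard stop. The force rose to about 8 N and the fingertip stopped moving down.
- **Height:** The last depth check put the teat tops at 138, 108.5 and 113.6 mm. The nominal home heights are 140, 110 and 115 mm, so all three read about 1.5 mm low, within the camera's 2 mm calibration.
- **Position:** All three bottles stood upright and within about 0.5 mm of where they started. The other things in the final crops looked undisturbed by eye. I did not measure them, and the tape, the yellow vial and part of the card box lay outside the top crop.

The arm was clear of everything when I handed in, and no check failed.

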